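# Build the sieve stack on the shaker

### The arm

A 6-joint arm with a two-finger parallel gripper is mounted at the origin on the work surface. World frame = base frame: x ahead of the robot, y to its left, z up, the work surface at z = 0. Lengths are in m, angles in rad, forces in N, time in s.
With the tool pointing down it reaches from about 0.35 to 0.725 m from the base axis. Payload 6 kg.
Tool frame: the origin (TCP) lies between the finger pads; the fingertips stand 17 mm ahead of it and the grasp point (between the pads) lies 2 mm behind it (r.finger_overhang is the y of the fingertips in the tool frame, in m); y points along the fingers, z is the direction in which the jaws open and shut, and the axes are right-handed (so a half turn about y gives the same grasp; the last joint's range is limited). The gripper opens to 85 mm and grips with 20 to 120 N. Pads are 22 mm wide; open, the fingers measure 114 mm over their backs; the gripper's body (76 mm by 85 mm) begins 54 mm behind the grasp point. The pads swing forward as they close: fully open they stand 13 mm farther back than shut.
Start: joints at [0.334, 0.04, 0.085, 0, -1.615, -0.334], TCP at [0.6, 0, 0.248] pointing down, gripper open.
Joint ranges: [-2.56, 2.56], [-1.29, 2.01], [-1.08, 1.49], [-3.29, 1.98], [-2.81, -0.18], [-2.99, 2.99]. Speed limits (rad/s): [2.57, 2.57, 3.01, 3.14, 3.14, 3.14].

### API

Orientations are given as a unit quaternion [w, x, y, z].
In Python, from workcell import r gives the robot as it stands. The module is installed in compiled form; this text tells all that it offers.
- The arm moves only by the tool servo_tool, never from a script. Its argument "steps" is a list of rows, each a list of 3 entries, a list of its own where there are three numbers: the shift along the world's x, y, z in mm, then the turn about the world's z in degrees, then the closure, from -1 (fully open) to 1 (shut). A call has 1 to 8 rows; each row shifts and turns the commanded pose from where the row before left it; what a row does not reach is not made up. A row lasts 1/10 s, in which the tool goes at most 50 mm and 8.59 degrees, less where a joint would pass 70% of its speed; a pose out of reach is approached as far as the arm can. A call is refused whole if a number of a shift passes 50 or a number of a turn 8.59, either way. A call with a gripper value outside its range is refused whole. The fingers move at their own pace and stop on an object; "grip_force" is the grip in N (left out, the last holds). Time passes only in rows, so rows that do not move let the fingers close. It gives the time, the measured TCP pose, the force and the opening at its end, in the units of the state.
- r.state(): the state, without advancing time (a new reading comes with each control period).
- r.read_camera(name): name is "scene" or "side" or "wrist"; returns a dict with "img" (420x560x3 uint8, red, green, blue), "intrinsics" (3x3 intrinsics, pixels), "view" (4x4, takes a point from world to camera coordinates); the wrist camera has in their place "tool_from_camera" (4x4, takes a point from camera to tool coordinates, whose origin is the TCP and whose axes are the tool frame's). Camera axes: x right, y down, z forward; pixel columns grow to the right and rows downward; lengths in m; the calibration is good to about 2 mm. A picture is of the moment at which its call begins: read the wrist's pose just before it. There is no depth.
- r.sign_off(): hands the job in, once; it reports no verdict.
Trained networks look in the newest picture that a camera, given by its name, has taken for a name from the list of things; names that differ only in an ending like _2 or _b are one class to them, and where a whole thing is asked for, a point or a joint stands for the part that bears it (a point fixed in the world has none). Each returns a list of dicts, best first, with "p" (0 to 1); they miss things now and then, are a little off and sometimes report something else, mostly with a low value. They report only what shows in the picture. A call takes as long as a camera call. They do not tell look-alikes from the thing itself.
- r.regions_of(camera, name): "pixels" (420x560 bool, what is visible of it) and "at" ([column, row] in pixels, amid what is visible of it).
The state is a dict: "time_s": time; "q": joint angles; "joint_vel": joint speeds; "joint_efforts": joint torques, N m; "tool_pos": TCP position; "tcp_rot": TCP orientation; "force": force on the tool from outside, world axes, zero at the start; "torque": the same for the moment, N m; "grip_width": opening from 0.0 (shut) to 1.0 (fully open).
Only numpy, scipy, OpenCV 4.12 (cv2) and the standard library are available. Lean on these libraries where they do the work, as an engineer would, in place of code of your own. Each camera call takes 0.05 s, during which the arm holds its last target.

### The job

Assemble the sieve stack on the shaker, one piece at a time: first the fine sieve into the shaker's receiver pan, then the medium sieve on it, then the coarse sieve, and the lid last, each fully seated and level in the rim below. Set each piece down without dropping it, leave the bottle, beaker and brush where they are, and let go of everything at the end.

Things in the scene. Friction and masses are not known exactly. Their poses are not given: they have to be found in the camera images.
- fine_sieve: Lowest sieve, finest mesh: dense, wires every 3 mm. Steel, upright, 36 mm high. Skirt at the foot, 6 mm high, tapers (42 mm wide below, 50 above) and drops into the 54 mm bore of the rim beneath; the shoulder above it rests on that rim. Over it a 30 mm high straight round frame, 60 mm outside, 3 mm wall, open on top. Adds 30 mm to the stack. Up to 0.21 kg. Origin: centre of the skirt's underside; z up; yaw is free.
- medium_sieve: Middle-height sieve, middle mesh: wires every 7.5 mm. Steel, upright, 44 mm high. Skirt at the foot, 6 mm high, tapers (42 mm wide below, 50 above) and drops into the 54 mm bore of the rim beneath; the shoulder above it rests on that rim. Over it a 38 mm high straight round frame, 60 mm outside, 3 mm wall, open on top. Adds 38 mm to the stack. Up to 0.21 kg. Origin: centre of the skirt's underside; z up; yaw is free.
- coarse_sieve: Tallest sieve, coarsest mesh: few wires, 16.5 mm apart. Steel, upright, 52 mm high. Skirt at the foot, 6 mm high, tapers (42 mm wide below, 50 above) and drops into the 54 mm bore of the rim beneath; the shoulder above it rests on that rim. Over it a 46 mm high straight round frame, 60 mm outside, 3 mm wall, open on top. Adds 46 mm to the stack. Up to 0.21 kg. Origin: centre of the skirt's underside; z up; yaw is free.
- lid: Closed steel disc, 60 mm diameter, with a black upright knob. Below it the same tapered skirt as the sieves (6 mm high, 50 mm across); disc from 6 to 12 mm height; knob a cylinder of 18 mm diameter from 12 to 40 mm height, on the axis. Mass 0.06 to 0.13 kg. Origin: centre of the underside of the skirt; z up the axis. Yaw does not matter.
- shaker: Small sieve shaker, fixed to the counter: round grey base, 100 mm diameter, 25 mm high, with in its centre a fixed steel receiver pan, 60 mm outside diameter, bore 54 mm, 3 mm wall, rim 52 mm above the counter, inside 21 mm deep, without mesh. Origin: centre of the base's underside, at counter level; z up through the pan's centre.
- reagent_bottle: Bystander: amber bottle with orange cap, 72 mm diameter, 150 mm high, standing at the left edge of the work. Origin: centre of its underside.
- beaker: Bystander: clear glass beaker, 72 mm across the rim, 85 mm high, standing at the right edge of the work. Origin: centre of its underside.
- brush: Bystander: cleaning brush about 170 mm long, lying crosswise on the counter beyond the work. Origin: middle of its underside; x along it, handle to -x.
Mind the look-alikes: they are no part of the job. Leave any pink or red look-alike of the lid alone.

How it is judged:
On the way, in this order (a step that is already met when the one before it is completed fails the run):
1. the fine sieve sits level in the receiver on the shaker, released (horizontal distance between fine_sieve and shaker below 0.004 m and z of fine_sieve in the frame of shaker between 0.043 and 0.049 m and angle between fine_sieve's own z axis and vertical below 0.06 rad and contact force between the fingers and fine_sieve below 0.05 N), for 0.2 s.
2. the medium sieve sits level on the fine sieve, released (horizontal distance between medium_sieve and fine_sieve below 0.004 m and z of medium_sieve in the frame of fine_sieve between 0.027 and 0.033 m and angle between medium_sieve's own z axis and vertical below 0.06 rad and contact force between the fingers and medium_sieve below 0.05 N), for 0.2 s.
3. the coarse sieve sits level on the medium sieve, released (horizontal distance between coarse_sieve and medium_sieve below 0.004 m and z of coarse_sieve in the frame of medium_sieve between 0.035 and 0.041 m and angle between coarse_sieve's own z axis and vertical below 0.06 rad and contact force between the fingers and coarse_sieve below 0.05 N), for 0.2 s.
4. the lid sits level on the coarse sieve, released (horizontal distance between lid and coarse_sieve below 0.004 m and z of lid in the frame of coarse_sieve between 0.043 and 0.049 m and angle between lid's own z axis and vertical below 0.06 rad and contact force between the fingers and lid below 0.05 N), for 0.2 s.
At the end, for the whole second after the job is handed in: Fine sieve in the receiver pan, medium on fine, coarse on medium, lid on coarse: each centred within 4 mm on the piece below, at its seated height within 3 mm, within 0.06 rad of upright, released and at rest (all of step 1 and all of step 2 and all of step 3 and all of step 4 and linear speed of each of fine_sieve, medium_sieve, coarse_sieve, lid below 0.02 m/s and angular speed of each of fine_sieve, medium_sieve, coarse_sieve, lid below 0.2 rad/s); the robot touches nothing.
It fails at once if a sieve or the lid is dropped: it falls touching nothing, faster than 0.6 m/s (about 2 cm of free fall) ((linear speed of fine_sieve above 0.6 m/s and contact force between fine_sieve and anything else below 0.02 N) or (linear speed of medium_sieve above 0.6 m/s and contact force between medium_sieve and anything else below 0.02 N) or (linear speed of coarse_sieve above 0.6 m/s and contact force between coarse_sieve and anything else below 0.02 N) or (linear speed of lid above 0.6 m/s and contact force between lid and anything else below 0.02 N)).
It fails at once if the reagent bottle is moved more than 3 cm (distance of reagent_bottle from where it was at the start of the episode above 0.03 m).
It fails at once if the beaker is moved more than 3 cm (distance of beaker from where it was at the start of the episode above 0.03 m).
It fails at once if the brush is moved more than 3 cm (distance of brush from where it was at the start of the episode above 0.03 m).
It also fails if it takes over 115 s, if anything falls off the work surface, if the arm or the gripper's body presses on something with over 40 N, if the wrist force passes 120 N, or if a joint passes its speed limit or range.

## Working session

There is one attempt and no reset: what is moved stays moved. The work goes in short steps, Python scripts to look and compute and a tool call to move; the robot and the scene stay as the last step left them, time stands still between calls to the robot, and variables do not carry over. Pictures are saved under pics/ and viewed, and the job is handed in when it is done.

Besides the shell and the picture viewer there is one more tool, called after "Request:" as a command line: name --argument value ..., lists and objects as JSON in quotes. servo_tool: Moves the arm, as the interface text tells. Its arguments: {"type":"object","properties":{"steps":{"type":"array","items":{"type":"array"}},"grip_force":{"type":"number"}},"required":["steps"]}

```bash
mkdir -p pics
cat > h.py <<'E'
from workcell import r
import numpy as np, cv2
def shot(cam,fn):
    s=r.state(); d=r.read_camera(cam); cv2.imwrite('pics/'+fn+'.png',d['img'][:,:,::-1]); return s,d
E
python3 - <<'E'
from h import *
np.set_printoptions(precision=4,suppress=True)
print(r.state())
for c in ['scene','side','wrist']:
    s,d=shot(c,c+'0')
    print(c,d['intrinsics'],d.get('view',d.get('tool_from_camera')))
E
```

```text
{'time_s': 0.0, 'q': array([ 0.3337,  0.0408,  0.0838, -0.0004, -1.6155, -0.3337]), 'joint_vel': array([-0.0007,  0.0005,  0.0014, -0.0009, -0.0007,  0.0008]), 'joint_efforts': array([ -0.0007, -36.8201,  34.7413,   6.9323,  -0.0055,  -0.    ]), 'tool_pos': array([0.5997, 0.0001, 0.2473]), 'tcp_rot': array([ 0.5004, -0.4996, -0.4995,  0.5005]), 'force': array([0.2231, 0.5739, 0.0918]), 'torque': array([-0.0628, -0.0329,  0.003 ]), 'grip_width': 0.9998703736129546}
scene [[407.7396   0.     276.4792]
 [  0.     407.7396 212.2207]
 [  0.       0.       1.    ]] [[ 0.3995  0.9167  0.0063 -0.2058]
 [ 0.7704 -0.332  -0.5443 -0.4177]
 [-0.4968  0.2223 -0.8389  1.6281]
 [ 0.      0.      0.      1.    ]]
side [[534.4082   0.     278.9319]
 [  0.     534.4082 200.0842]
 [  0.       0.       1.    ]] [[-0.9765 -0.2153 -0.0081  0.544 ]
 [-0.1562  0.7334 -0.6616  0.1069]
 [ 0.1483 -0.6448 -0.7498  1.3081]
 [ 0.      0.      0.      1.    ]]
wrist [[299.2625   0.     279.7133]
 [  0.     299.2625 203.7402]
 [  0.       0.       1.    ]] [[ 0.0002  0.9592  0.2826 -0.0716]
 [-0.0006 -0.2826  0.9592 -0.125 ]
 [ 1.     -0.0004  0.0005 -0.0013]
 [ 0.      0.      0.      1.    ]]
```

View pics/scene0.png

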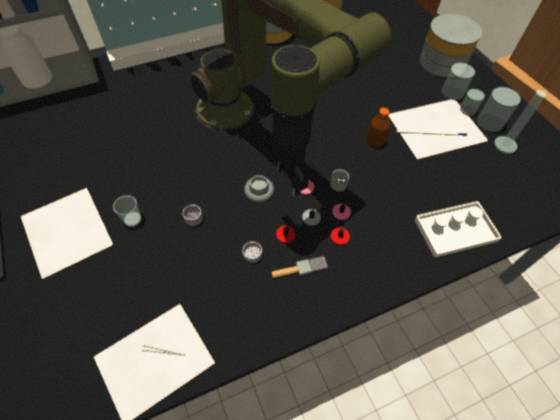

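View pics/side0.png

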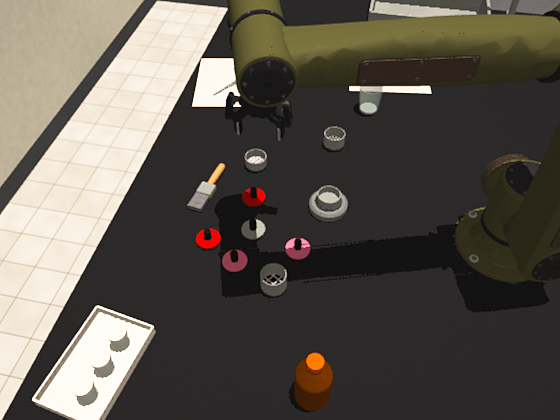

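View pics/wrist0.png

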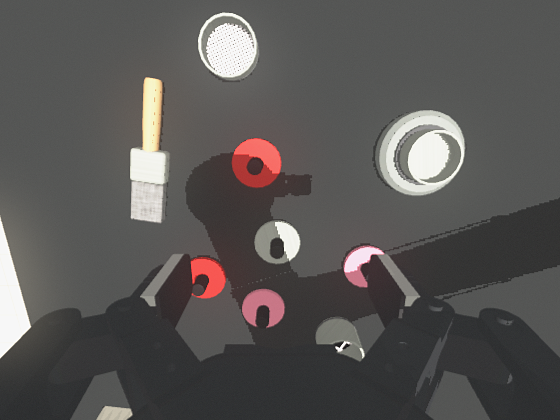

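```bash
cat >> h.py <<'E'
from scipy.optimize import minimize
from scipy.spatial.transform import Rotation as R
P={'fine_sieve':[(0,21),(6,25),(6,30),(36,30)],'medium_sieve':[(0,21),(6,25),(6,30),(44,30)],'coarse_sieve':[(0,21),(6,25),(6,30),(52,30)],
'lid':[(0,21),(6,25),(6,30),(12,30),(12,9),(40,9)],'shaker':[(0,50),(25,50),(25,30),(52,30)],'reagent_bottle':[(0,36),(100,36),(150,15)],'beaker':[(0,36),(85,36)]}
PARTS={k:[v] for k,v in P.items()}
PARTS['lid']=[P['lid'][:4],P['lid'][4:]]; PARTS['shaker']=[P['shaker'][:2],P['shaker'][2:]]
def cam(name):
    s=r.state(); d=r.read_camera(name)
    if name=='wrist':
        w,x,y,z=s['tcp_rot']; T=np.eye(4); T[:3,:3]=R.from_quat([x,y,z,w]).as_matrix(); T[:3,3]=s['tool_pos']
        V=np.linalg.inv(T@d['tool_from_camera'])
    else: V=d['view']
    return d['img'],d['intrinsics'],V
def proj(K,V,X):
    c=X@V[:3,:3].T+V[:3,3]; p=c@K.T; return p[:,:2]/p[:,2:]
def ray(K,V,uv,z):
    d=V[:3,:3].T@np.linalg.inv(K)@np.array([uv[0],uv[1],1.]); o=-V[:3,:3].T@V[:3,3]
    return (o+d*(z-o[2])/d[2])[:2]
a=np.linspace(0,2*np.pi,48)
def render(K,V,name,xy,z0=0):
    m=np.zeros((420*2,560*2),np.uint8)
    for part in PARTS[name]:
        X=np.concatenate([np.c_[xy[0]+rr*1e-3*np.cos(a),xy[1]+rr*1e-3*np.sin(a),0*a+z0+h*1e-3] for h,rr in part])
        h=cv2.convexHull(((proj(K,V,X)+.5)*2*16).astype(np.int32))
        cv2.fillPoly(m,[h],1,shift=4)
    return m>0
def fit(K,V,name,mask,xy,z0=0):
    M=cv2.resize(mask.astype(np.uint8),(1120,840),interpolation=cv2.INTER_NEAREST)>0
    def f(p):
        m=render(K,V,name,p*1e-3,z0); return -(m&M).sum()/max(1,(m|M).sum())
    x0=np.array(xy)*1e3
    o=minimize(f,x0,method='Nelder-Mead',options=dict(initial_simplex=[x0,x0+[6,0],x0+[0,6]],xatol=.1,fatol=1e-4))
    return o.x,-o.fun
E
cat > loc.py <<'E'
import sys
from h import *
np.set_printoptions(precision=1,suppress=True)
def run(cams,names,tag=None):
    for c in cams:
        img,K,V=cam(c)
        for n in names:
            for g in r.regions_of(c,n):
                if g['p']<.3: continue
                mz=.02
                xy=ray(K,V,g['at'],mz)
                q,iou=fit(K,V,n,g['pixels'],xy)
                m=g['pixels']; col=img[m].mean(0)
                print(c,n,'p%.2f'%g['p'],np.array(g['at']),'fit',q,'iou %.2f'%iou,'col',col)
if __name__=='__main__': run(sys.argv[1].split(','),sys.argv[2].split(','))
E
python3 loc.py scene,side,wrist fine_sieve,medium_sieve,coarse_sieve,lid,shaker,beaker,reagent_bottle
python3 -c "
from h import *
print(r.finger_overhang); s=r.state(); w,x,y,z=s['tcp_rot'];print(R.from_quat([x,y,z,w]).as_matrix().round(3)); print(r.regions_of('wrist','brush')[0]['at'])"
```

```text
scene fine_sieve p0.56 [250.1 253.5] fit [ 654.6 -143.5] iou 0.95 col [133.5 129.9 121.6]
scene coarse_sieve p0.74 [340.3 181.7] fit [521.3 229. ] iou 0.94 col [67.9 68.1 61.7]
scene lid p0.81 [310.6 215.1] fit [604.2  82. ] iou 0.89 col [83.5 84.3 75.6]
scene lid p0.81 [282.2 233.5] fit [628.8 -19.1] iou 0.90 col [129.1  20.   18. ]
scene lid p0.74 [340.1 238.1] fit [704.2 137.7] iou 0.89 col [184.1  29.1  25.9]
scene lid p0.60 [344.5 212. ] fit [625.1 185.1] iou 0.91 col [94.4 46.  53.8]
scene shaker p0.76 [260.9 186.8] fit [432.5 -30.7] iou 0.88 col [113.3 114.7 104.5]
scene beaker p0.61 [130.2 214.1] fit [ 374.5 -455.3] iou 0.87 col [ 98.  105.2  95.7]
scene reagent_bottle p0.57 [378.8 127.5] fit [388.5 457.3] iou 0.87 col [77.  38.4 12.7]
side fine_sieve p0.38 [202.2 192.2] fit [759.3  17.9] iou 0.50 col [170.3 151.5 127.6]
side medium_sieve p0.87 [334.9 140. ] fit [ 454.8 -266.6] iou 0.94 col [94.  90.2 83.3]
side coarse_sieve p0.61 [273.6 279.6] fit [519.8 236.2] iou 0.94 col [83.7 80.3 74.4]
side coarse_sieve p0.55 [329.5 205. ] fit [428.6  -7.6] iou 0.59 col [124.8 121.5 113
[... 696 characters left out ...]
.5] fit [ 654.3 -140. ] iou 0.97 col [213.3 212.7 208.9]
wrist coarse_sieve p0.92 [342.5 334. ] fit [520.7 228.4] iou 0.58 col [121.6 122.3 115.4]
wrist lid p0.96 [278.8 240.2] fit [605.  87.] iou 0.96 col [161.3 161.2 153.9]
wrist lid p0.94 [254.3 164.5] fit [629.6 -17.1] iou 0.96 col [193.1  77.8  73.9]
wrist lid p0.88 [262.9 306. ] fit [624.9 188.5] iou 0.94 col [165.8 101.3 113.4]
wrist lid p0.59 [207.7 277. ] fit [703.3 140.7] iou 0.76 col [200.9  75.6  72.4]
wrist lid p0.56 [359.1 259.2] fit [486.7 122.4] iou 0.62 col [203.9 159.6 172.9]
wrist shaker p0.93 [419.5 153.8] fit [435.5 -28.1] iou 0.93 col [192.1 193.5 186.6]
0.017
[[ 0. -0. -1.]
 [ 1. -0.  0.]
 [-0. -1.  0.]]
[151.3, 167.6]
```

Request:
servo_tool --steps '[[[18, -47, -25], 0, -1], [[18, -47, -25], 0, -1], [[18, -47, -25], 0, -1], [[0, 0, 0], 0, -1], [[0, 0, 0], 0, -1]]' --grip_force 40

```text
time_s: 1.9
tool_pos: [0.6477, -0.1266, 0.1801]
tcp_rot: [0.501, -0.5, -0.499, 0.5]
force: [0.7, 1.0, -0.3]
grip_width: 0.997
```

```bash
python3 loc.py wrist fine_sieve,shaker,medium_sieve; python3 -c "
from h import *
s,d=shot('wrist','w1');print(s['tool_pos'])"
```

```text
wrist fine_sieve p0.57 [275.2 177.7] fit [ 654.6 -141. ] iou 0.97 col [205.4 203.5 199.1]
wrist shaker p0.92 [479.  274.7] fit [435.4 -29.3] iou 0.86 col [195.2 196.4 191. ]
wrist medium_sieve p0.69 [508.9  32.8] fit [ 455.2 -268.9] iou 0.99 col [160.7 161.4 154.9]
[ 0.64837739 -0.12440852  0.18305534]
```

View pics/w1.png

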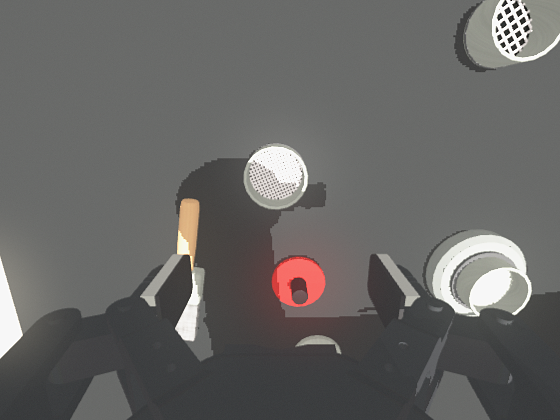

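Request:
servo_tool --steps '[[[6, -16, -30], 0, -1], [[0, 0, -30], 0, -1], [[0, 0, -30], 0, -1], [[0, 0, 0], 0, -1], [[0, 0, 0], 0, -1], [[0, 0, 0], 0, -1]]'

```text
time_s: 2.75
tool_pos: [0.6553, -0.1412, 0.0947]
tcp_rot: [-0.499, 0.501, 0.501, -0.499]
force: [0.3, 0.2, 0.9]
grip_width: 1.001
```

```bash
python3 loc.py wrist fine_sieve; python3 -c "
from h import *
s,d=shot('wrist','w2');print(s['tool_pos'])"
```

```text
wrist fine_sieve p0.83 [284.2 225.1] fit [ 654.8 -141. ] iou 0.98 col [183.9 182.1 175.9]
[ 0.65517497 -0.14128385  0.09428764]
```

View pics/w2.png

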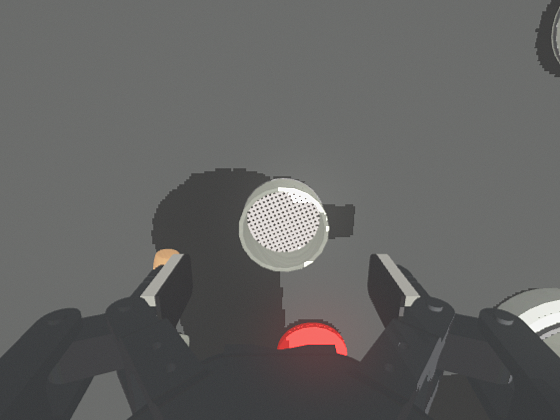

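```bash
python3 -c "
from h import *
i,K,V=cam('scene')
for g in r.regions_of('scene','brush')[:2]:
    ys,xs=np.nonzero(g['pixels']); p=np.array([ray(K,V,q,.01) for q in zip(xs,ys)]); 
    print(g['p']); 
    for y0 in np.arange(-.16,.1,.02):
        k=abs(p[:,1]-y0)<.01
        if k.any(): print(y0.round(2),p[k,0].min(),p[k,0].max())
"
```

```text
0.78
-0.12 0.7354815180859431 0.7528347996831923
-0.1 0.7348572893645808 0.7570022138681596
-0.08 0.7378325876933538 0.7594048561915983
-0.06 0.7426064685589372 0.7636015159982428
-0.04 0.7401257963007593 0.7802655038625119
-0.02 0.7358117693170889 0.7820996943514307
-0.0 0.7376150864500048 0.782834525136759
0.02 0.7418655037795112 0.7853345862357838
0.04 0.7455079132529814 0.7883990376086003
0.06 0.750406871378138 0.7764893240925768
0.43
```

Request:
servo_tool --steps '[[[0, 0, -25], 0, -1], [[0, 0, -25], 0, -1], [[0, 0, -16], 0, -1], [[0, 0, -5], 0, -1], [[0, 0, 0], 0, 0.2], [[0, 0, 0], 0, 1], [[0, 0, 0], 0, 1], [[0, 0, 0], 0, 1]]'

```text
time_s: 3.8
tool_pos: [0.6551, -0.1415, 0.0224]
tcp_rot: [-0.499, 0.501, 0.501, -0.499]
force: [0.3, -0.2, 3.9]
grip_width: 0.686
```

Request:
servo_tool --steps '[[[0, 0, 0], 0, 1], [[0, 0, 0], 0, 1], [[0, 0, 0], 0, 1]]'

```text
time_s: 4.1
tool_pos: [0.6551, -0.1415, 0.0224]
tcp_rot: [-0.499, 0.501, 0.501, -0.5]
force: [0.8, 0.1, 5.3]
grip_width: 0.68
```

```bash
python3 -c "
from h import *
s,d=shot('wrist','w3');print(s['tool_pos']);shot('side','s3')"
```

```text
[ 0.65507158 -0.1414972   0.02239795]
```

View pics/w3.png

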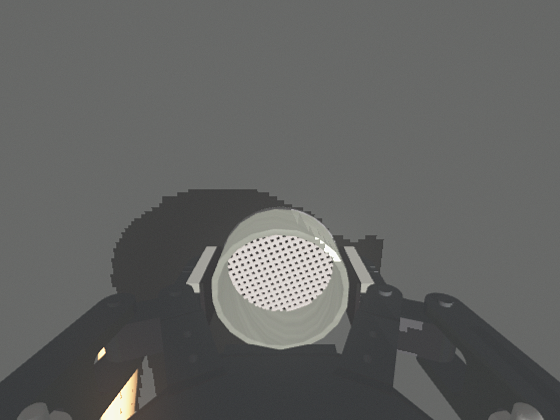

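View pics/s3.png

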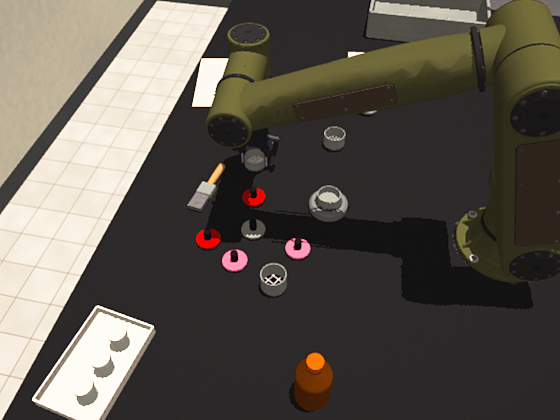

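Request:
servo_tool --steps '[[[0, 0, 10], 0, 1], [[0, 0, 25], 0, 1], [[0, 0, 25], 0, 1], [[0, 0, 25], 0, 1], [[0, 0, 0], 0, 1], [[0, 0, 0], 0, 1]]'

```text
time_s: 4.8
tool_pos: [0.654, -0.1413, 0.1059]
tcp_rot: [-0.5, 0.5, 0.5, -0.5]
force: [-0.5, -0.1, -1.7]
grip_width: 0.682
```

```bash
python3 -c "
from h import *
s,d=shot('wrist','w4');print(s)"
```

```text
{'time_s': 4.8, 'q': array([ 8.50414187e-02,  2.48432679e-01,  5.54909893e-02, -6.15136638e-04,
       -1.37724654e+00, -8.51005916e-02]), 'joint_vel': array([ 7.05814610e-05,  2.24259234e-02, -3.17324242e-02, -1.20789840e-02,
        1.74242623e-03,  5.97375119e-04]), 'joint_efforts': array([-2.98279559e-02, -4.89979362e+01,  3.61731899e+01,  7.36965626e+00,
       -1.38377608e-02,  7.29087310e-05]), 'tool_pos': array([ 0.65403718, -0.14125813,  0.10587496]), 'tcp_rot': array([-0.50006892,  0.50001964,  0.50025757, -0.49965368]), 'force': array([-0.48605256, -0.07187342, -1.65407365]), 'torque': array([-0.02070485,  0.02351135,  0.07949311]), 'grip_width': 0.6819778815793892}
```

View pics/w4.png

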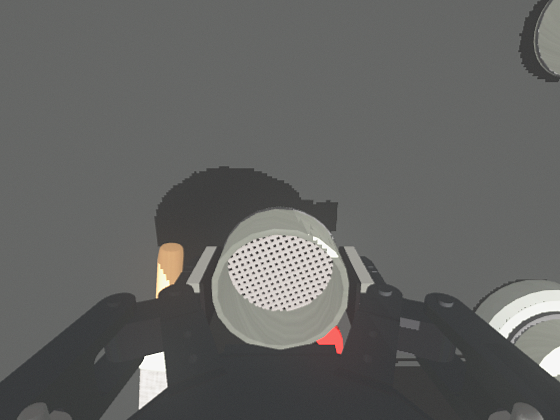

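Request:
servo_tool --steps '[[[-15, 8, 10], 0, 1], [[-32, 16, 0], 0, 1], [[-32, 16, 0], 0, 1], [[-32, 16, 0], 0, 1], [[-32, 16, 0], 0, 1], [[-32, 16, 0], 0, 1], [[-30, 16, 0], 0, 1], [[-14, 8, 0], 0, 1]]'

```text
time_s: 5.65
tool_pos: [0.4326, -0.0289, 0.1141]
tcp_rot: [0.5, -0.499, -0.5, 0.501]
force: [0.0, -0.1, -0.4]
grip_width: 0.684
```

Request:
servo_tool --steps '[[[0, 0, 0], 0, 1], [[0, 0, 0], 0, 1], [[0, 0, 0], 0, 1]]'

```text
time_s: 5.95
tool_pos: [0.4352, -0.0297, 0.115]
tcp_rot: [0.5, -0.5, -0.499, 0.5]
force: [-0.4, 0.1, -1.4]
grip_width: 0.685
```

```bash
python3 loc.py scene,side,wrist shaker;  python3 -c "
from h import *
s,d=shot('wrist','w5');print(s['tool_pos']);
for c in ['wrist','side','scene']:
  i,K,V=cam(c)
  for g in r.regions_of(c,'fine_sieve'):
    z0=s['tool_pos'][2]-.0224
    print(c,g['p'],g['at'],fit(K,V,'fine_sieve',g['pixels'],s['tool_pos'][:2],z0))
"
```

```text
scene shaker p0.78 [260.  189.8] fit [435.9 -32.9] iou 0.83 col [72.7 73.8 67.7]
side shaker p0.84 [325.3 206. ] fit [434.2 -27.5] iou 0.85 col [78.2 75.9 71.2]
wrist shaker p0.94 [282.5 190.6] fit [433.5 -28.7] iou 0.55 col [179.2 180.7 174.5]
[ 0.43513815 -0.02967613  0.11525982]
wrist 0.63 [279.0, 278.9] (array([436.58294097, -29.4462313 ]), np.float64(0.971706813812077))
wrist 0.63 [282.4, 189.5] (array([435.29105593, -58.04737257]), np.float64(0.4214806224856476))
side 0.65 [332.2, 176.7] (array([438.35989514, -27.09251063]), np.float64(0.8951541850220265))
```

View pics/w5.png

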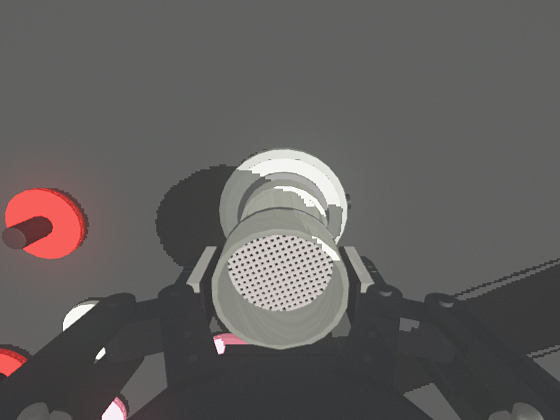

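Request:
servo_tool --steps '[[[-1, 0, -15], 0, 1], [[-0.5, 0, -15], 0, 1], [[0, 0, -8], 0, 1], [[0, 0, -4], 0, 1], [[0, 0, -2], 0, 1], [[0, 0, 0], 0, 1], [[0, 0, 0], 0, 1]]'

```text
time_s: 7.3
tool_pos: [0.4338, -0.0294, 0.072]
tcp_rot: [-0.5, 0.5, 0.5, -0.5]
force: [0.6, 0.1, -0.6]
grip_width: 0.686
```

```bash
python3 -c "
from h import *
s,d=shot('wrist','w6');print(s['tool_pos'],s['force'],s['torque']);shot('side','s6')"
```

```text
[ 0.43381483 -0.02938892  0.07200048] [ 0.55758801  0.0955834  -0.55934092] [-0.00822944 -0.04453254 -0.0316754 ]
```

View pics/w6.png

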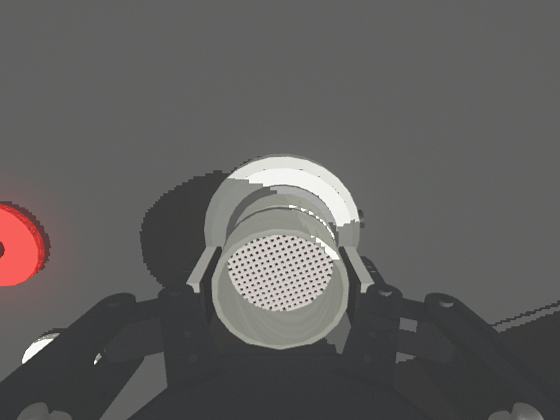

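Request:
servo_tool --steps '[[[-0.5, 0, -1.5], 0, 1], [[0, 0, -1.5], 0, 1], [[0, 0, -1], 0, 1], [[0, 0, 0], 0, 1], [[0, 0, 0], 0, 1]]'

```text
time_s: 7.9
tool_pos: [0.4332, -0.0294, 0.0683]
tcp_rot: [-0.5, 0.5, 0.5, -0.5]
force: [-4.2, 1.9, 5.2]
grip_width: 0.681
```

Request:
servo_tool --steps '[[[0, 0, 0], 0, 0.3], [[0, 0, 0], 0, 0], [[0, 0, 0], 0, -0.5], [[0, 0, 0], 0, -1], [[0, 0, 0], 0, -1], [[0, 0, 0], 0, -1], [[0, 0, 0], 0, -1]]'

```text
time_s: 8.6
tool_pos: [0.433, -0.0295, 0.0674]
tcp_rot: [0.5, -0.5, -0.5, 0.5]
force: [-0.3, -0.6, -0.4]
grip_width: 1.005
```

```bash
python3 -c "
from h import *
s,d=shot('wrist','w7');print(s['tool_pos'],s['force']);shot('side','s7')
for c in ['wrist','side','scene']:
  i,K,V=cam(c)
  for g in r.regions_of(c,'fine_sieve'):
    print(c,g['p'],g['at'],fit(K,V,'fine_sieve',g['pixels'],s['tool_pos'][:2],.046))
"
```

```text
[ 0.43300174 -0.02946054  0.06742722] [-0.27829563 -0.57988211 -0.41322283]
wrist 0.65 [281.5, 280.3] (array([434.51636855, -28.70660193]), np.float64(0.9472140762463344))
side 0.62 [328.5, 190.9] (array([435.94222675, -26.6425509 ]), np.float64(0.9388786764705882))
scene 0.47 [254.7, 184.2] (array([436.71496044, -36.14724393]), np.float64(0.4670373312152502))
```

View pics/w7.png

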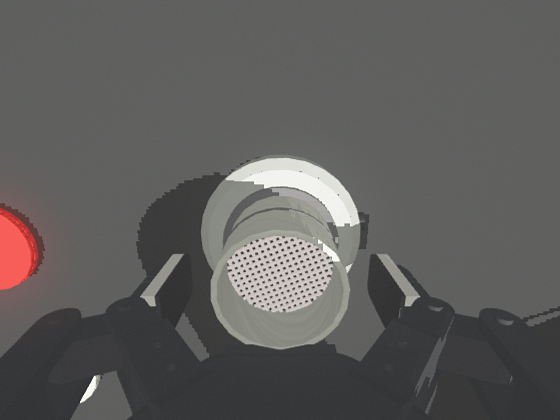

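View pics/s7.png

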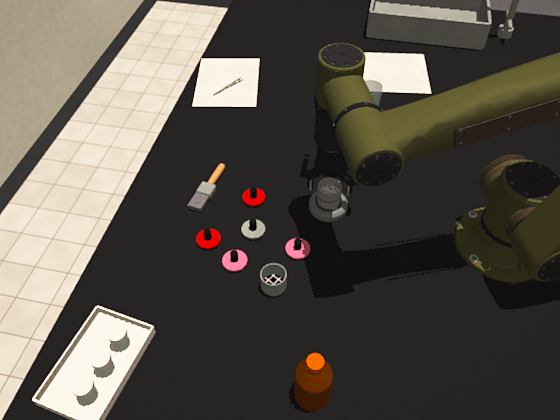

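Request:
servo_tool --steps '[[[0, 0, 20], 0, -1], [[0, 0, 40], 0, -1], [[3, -35, 30], 0, -1], [[4, -45, 20], 0, -1], [[4, -45, 0], 0, -1], [[4, -45, 0], 0, -1], [[4, -45, 0], 0, -1], [[3, -24, 0], 0, -1]]'

```text
time_s: 9.8
tool_pos: [0.4546, -0.2713, 0.1772]
tcp_rot: [0.501, -0.5, -0.499, 0.5]
force: [0.4, 0.8, 0.0]
grip_width: 0.999
```

Request:
servo_tool --steps '[[[0, 0, 0], 0, -1], [[0, 0, 0], 0, -1], [[0, 0, 0], 0, -1]]'

```text
time_s: 10.1
tool_pos: [0.4551, -0.2678, 0.1776]
tcp_rot: [-0.5, 0.5, 0.5, -0.5]
force: [-1.2, 0.2, 0.4]
grip_width: 1.002
```

```bash
python3 loc.py wrist medium_sieve;  python3 -c "
from h import *
s,d=shot('wrist','w8');print(s['tool_pos']);
for c in ['scene','side']:
  i,K,V=cam(c)
  for g in r.regions_of(c,'fine_sieve'):
    print(c,g['p'],g['at'],fit(K,V,'fine_sieve',g['pixels'],[.4345,-.029],.046))
"
```

```text
wrist medium_sieve p0.64 [281. 196.] fit [ 455.  -269.1] iou 0.98 col [164.8 163.9 158.2]
[ 0.45521696 -0.26758279  0.17779692]
scene 0.7 [260.5, 181.7] (array([435.57446289, -33.66882324]), np.float64(0.8726415094339622))
side 0.97 [330.2, 190.9] (array([436.04115295, -27.38951874]), np.float64(0.9181232750689973))
```

View pics/w8.png

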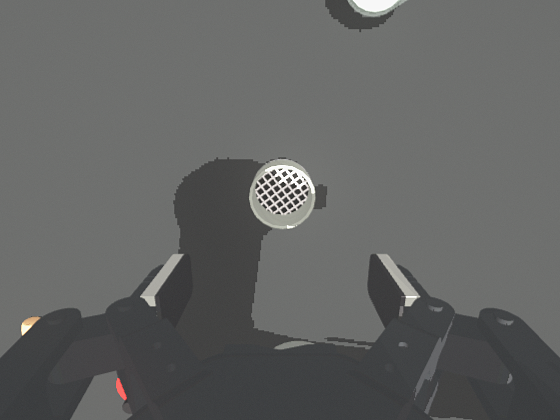

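Request:
servo_tool --steps '[[[0, -1.5, -30], 0, -1], [[0, 0, -35], 0, -1], [[0, 0, -35], 0, -1], [[0, 0, -30], 0, -1], [[0, 0, -15], 0, -1], [[0, 0, -7], 0, -1], [[0, 0, 0], 0, 0], [[0, 0, 0], 0, 1]]'

```text
time_s: 11.25
tool_pos: [0.456, -0.2704, 0.0275]
tcp_rot: [-0.499, 0.501, 0.5, -0.5]
force: [-6.9, 2.6, 8.4]
grip_width: 0.7
```

Request:
servo_tool --steps '[[[0, 0, 0], 0, 1], [[0, 0, 0], 0, 1], [[0, 0, 0], 0, 1], [[0, 0, 0], 0, 1], [[0, 0, 0], 0, 1]]'

```text
time_s: 11.75
tool_pos: [0.4562, -0.2704, 0.0276]
tcp_rot: [-0.499, 0.501, 0.5, -0.5]
force: [-0.4, 0.1, 5.7]
grip_width: 0.701
```

```bash
python3 loc.py wrist medium_sieve; python3 -c "
from h import *
s,d=shot('wrist','w9');print(s['tool_pos'])"
```

```text
wrist medium_sieve p0.87 [282.1 282.7] fit [ 457.6 -269.7] iou 0.93 col [152.2 152.2 144.6]
[ 0.45625722 -0.27037166  0.02758539]
```

View pics/w9.png

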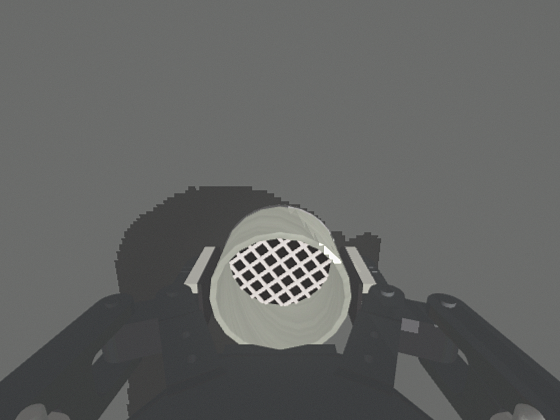

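Request:
servo_tool --steps '[[[0, 0, 10], 0, 1], [[0, 0, 30], 0, 1], [[0, 0, 30], 0, 1], [[0, 0, 30], 0, 1], [[-1, 10, 15], 0, 1], [[-3, 30, 0], 0, 1], [[-4, 40, 0], 0, 1], [[-4, 40, 0], 0, 1]]'

```text
time_s: 12.7
tool_pos: [0.4421, -0.1483, 0.1398]
tcp_rot: [0.501, -0.5, -0.5, 0.5]
force: [0.7, 0.5, -0.7]
grip_width: 0.7
```

Request:
servo_tool --steps '[[[-4, 40, 0], 0, 1], [[-4, 40, 0], 0, 1], [[-2, 30, 0], 0, 1], [[-1, 11, 0], 0, 1], [[0, 0, 0], 0, 1], [[0, 0, 0], 0, 1], [[0, 0, 0], 0, 1]]'

```text
time_s: 13.4
tool_pos: [0.4319, -0.0297, 0.1403]
tcp_rot: [0.5, -0.5, -0.499, 0.5]
force: [-0.0, -1.0, -0.7]
grip_width: 0.697
```

```bash
python3 -c "
from h import *
s,d=shot('wrist','w10');print(s['tool_pos'],s['force'])"
```

```text
[ 0.43189637 -0.02969417  0.14027989] [-0.03245958 -1.00699287 -0.65010212]
```

View pics/w10.png

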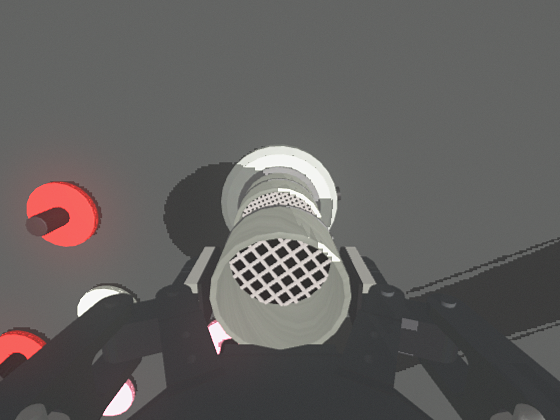

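Request:
servo_tool --steps '[[[1, 0, -15], 0, 1], [[0.5, 0, -10], 0, 1], [[0, 0, -6], 0, 1], [[0, 0, -2], 0, 1], [[0, 0, -1.5], 0, 1], [[0, 0, -1.5], 0, 1], [[0, 0, 0], 0, 1], [[0, 0, 0], 0, 1]]'

```text
time_s: 14.25
tool_pos: [0.4337, -0.0289, 0.1048]
tcp_rot: [-0.5, 0.5, 0.5, -0.5]
force: [-0.5, -0.0, -1.6]
grip_width: 0.703
```

```bash
python3 -c "
from h import *
s,d=shot('wrist','w11');print(s['tool_pos'],s['force'],s['torque'])"
```

```text
[ 0.43365565 -0.02885223  0.10481856] [-0.46265447 -0.00577458 -1.6355975 ] [ 0.00437604 -0.015278   -0.0149267 ]
```

View pics/w11.png

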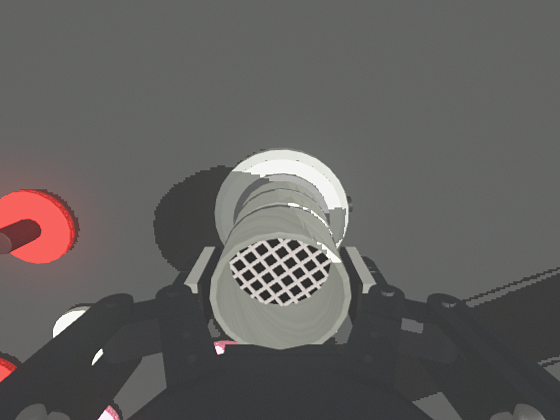

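Close to seated; last steps down.

Request:
servo_tool --steps '[[[0, 0, -1], 0, 1], [[0, 0, -0.8], 0, 1], [[0, 0, 0], 0, 1], [[0, 0, 0], 0, 1]]'

```text
time_s: 14.7
tool_pos: [0.4337, -0.0289, 0.1035]
tcp_rot: [-0.5, 0.5, 0.5, -0.5]
force: [-3.5, 2.6, 5.6]
grip_width: 0.697
```

Request:
servo_tool --steps '[[[0, 0, 0], 0, 0.3], [[0, 0, 0], 0, 0], [[0, 0, 0], 0, -0.5], [[0, 0, 0], 0, -1], [[0, 0, 0], 0, -1], [[0, 0, 0], 0, -1], [[0, 0, 0], 0, -1]]'

```text
time_s: 15.4
tool_pos: [0.4335, -0.029, 0.1026]
tcp_rot: [0.5, -0.5, -0.5, 0.5]
force: [-0.3, 0.7, -0.3]
grip_width: 1.001
```

```bash
python3 -c "
from h import *
s,d=shot('wrist','w12');print(s['tool_pos'],s['force']);shot('side','s12')
for c in ['wrist','side']:
  i,K,V=cam(c)
  for g in r.regions_of(c,'medium_sieve'):
    print(c,g['p'],g['at'],fit(K,V,'medium_sieve',g['pixels'],s['tool_pos'][:2],.076))
"
```

```text
[ 0.433507   -0.02896888  0.10260355] [-0.31746302  0.69505909 -0.28931804]
wrist 0.96 [282.2, 284.3] (array([434.87606691, -27.89292279]), np.float64(0.9337355498647222))
wrist 0.37 [282.2, 202.5] (array([434.77116312, -35.89172687]), np.float64(0.08027705234472579))
side 0.67 [330.5, 180.7] (array([436.51002421, -26.04454364]), np.float64(0.936770036246476))
```

View pics/w12.png

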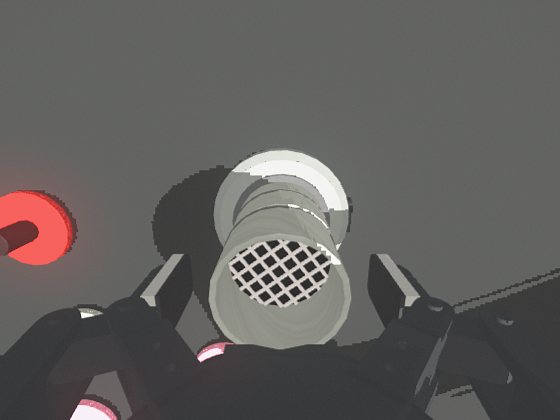

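Request:
servo_tool --steps '[[[0, 0, 20], 0, -1], [[0, 0, 40], 0, -1], [[8, 20, 20], 0, -1], [[14, 45, 0], 0, -1], [[14, 45, 0], 0, -1], [[14, 45, 0], 0, -1], [[14, 45, 0], 0, -1], [[14, 40, 0], 0, -1]]'

```text
time_s: 16.5
tool_pos: [0.5118, 0.2134, 0.1826]
tcp_rot: [-0.5, 0.5, 0.5, -0.5]
force: [0.6, 0.2, 0.3]
grip_width: 0.999
```

Request:
servo_tool --steps '[[[8, 18, 0], 0, -1], [[0, 0, 0], 0, -1], [[0, 0, 0], 0, -1], [[0, 0, 0], 0, -1]]'

```text
time_s: 16.9
tool_pos: [0.5194, 0.2284, 0.1829]
tcp_rot: [-0.5, 0.5, 0.5, -0.5]
force: [0.4, 0.3, 0.1]
grip_width: 1.0
```

```bash
python3 loc.py wrist,side,scene coarse_sieve;  python3 -c "
from h import *
s,d=shot('wrist','w13');print(s['tool_pos']);
for c in ['scene','side']:
  i,K,V=cam(c)
  for g in r.regions_of(c,'medium_sieve'):
    print(c,g['p'],g['at'],fit(K,V,'medium_sieve',g['pixels'],[.4345,-.029],.076))
"
```

```text
wrist coarse_sieve p0.73 [280.  201.9] fit [519.  234.6] iou 0.96 col [127.1 126.3 120.7]
side coarse_sieve p0.70 [275.  278.2] fit [520.9 236.3] iou 0.92 col [73.1 70.  64.9]
scene coarse_sieve p0.67 [338.5 180.4] fit [519.7 230.6] iou 0.94 col [62.6 63.1 56.9]
[0.51952785 0.22863814 0.18304641]
scene 0.76 [260.1, 173.0] (array([434.517169  , -31.23200417]), np.float64(0.9349030470914127))
```

View pics/w13.png

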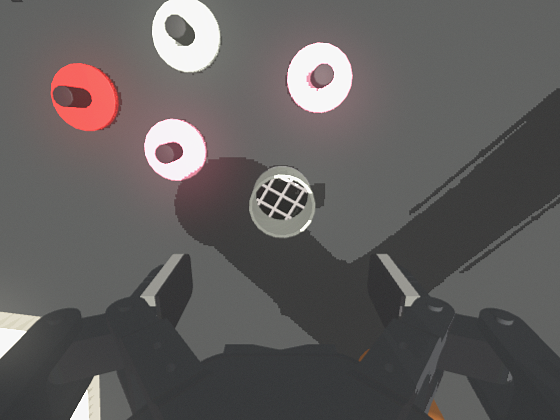

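Request:
servo_tool --steps '[[[0, 4.5, -30], 0, -1], [[0, 0, -30], 0, -1], [[0, 0, -20], 0, -1], [[0, 0, 0], 0, -1], [[0, 0, 0], 0, -1], [[0, 0, 0], 0, -1]]'

```text
time_s: 18.05
tool_pos: [0.5203, 0.234, 0.1047]
tcp_rot: [-0.5, 0.5, 0.501, -0.499]
force: [0.1, 0.1, -0.2]
grip_width: 1.0
```

```bash
python3 loc.py wrist coarse_sieve;  python3 -c "
from h import *
s,d=shot('wrist','w14');print(s['tool_pos'])"
```

```text
wrist coarse_sieve p0.85 [283.6 225.1] fit [519.1 234.4] iou 0.98 col [98.4 98.5 93.2]
[0.5201886  0.234005   0.10444497]
```

View pics/w14.png

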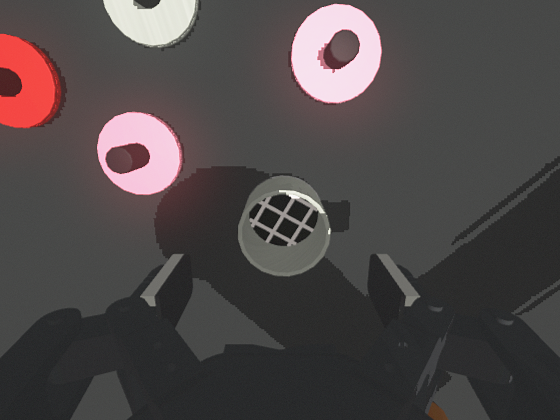

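Request:
servo_tool --steps '[[[-1.5, -0.3, -25], 0, -1], [[0, 0, -25], 0, -1], [[0, 0, -16], 0, -1], [[0, 0, -8], 0, -1], [[0, 0, 0], 0, -1], [[0, 0, 0], 0, 0], [[0, 0, 0], 0, 1], [[0, 0, 0], 0, 1]]'

```text
time_s: 19.0
tool_pos: [0.5189, 0.2339, 0.0306]
tcp_rot: [-0.5, 0.5, 0.501, -0.499]
force: [0.3, 1.6, 4.4]
grip_width: 0.683
```

Request:
servo_tool --steps '[[[0, 0, 0], 0, 1], [[0, 0, 0], 0, 1], [[0, 0, 0], 0, 1], [[0, 0, 0], 0, 1]]'

```text
time_s: 19.4
tool_pos: [0.5189, 0.2339, 0.0305]
tcp_rot: [-0.5, 0.5, 0.501, -0.499]
force: [-1.6, 0.8, 5.8]
grip_width: 0.688
```

```bash
python3 loc.py wrist coarse_sieve;  python3 -c "
from h import *
s,d=shot('wrist','w15');print(s['tool_pos'])"
```

```text
wrist coarse_sieve p0.84 [281.3 282. ] fit [520.1 234.7] iou 0.90 col [97.9 98.2 92.7]
[0.51892053 0.23389226 0.03053274]
```

View pics/w15.png

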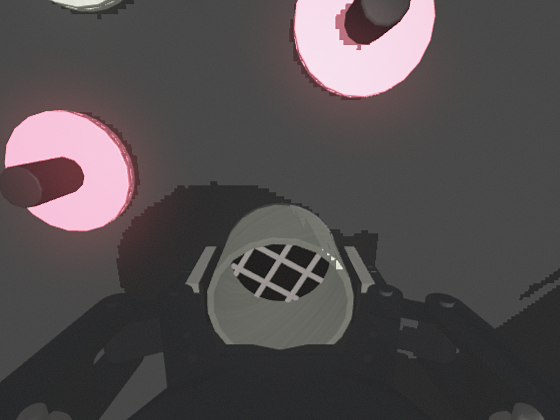

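Request:
servo_tool --steps '[[[0, 0, 10], 0, 1], [[0, 0, 30], 0, 1], [[0, 0, 35], 0, 1], [[0, 0, 35], 0, 1], [[-4, -10, 30], 0, 1], [[-10, -30, 10], 0, 1], [[-12, -38, 0], 0, 1], [[-12, -38, 0], 0, 1]]'

```text
time_s: 20.35
tool_pos: [0.4792, 0.1163, 0.1792]
tcp_rot: [-0.5, 0.5, 0.5, -0.5]
force: [0.5, -1.0, -1.4]
grip_width: 0.69
```

Request:
servo_tool --steps '[[[-12, -38, 0], 0, 1], [[-12, -38, 0], 0, 1], [[-12, -38, 0], 0, 1], [[-8, -24, 0], 0, 1], [[-3, -8, 0], 0, 1], [[0, 0, 0], 0, 1], [[0, 0, 0], 0, 1], [[0, 0, 0], 0, 1]]'

```text
time_s: 21.15
tool_pos: [0.4332, -0.0279, 0.1785]
tcp_rot: [0.5, -0.5, -0.5, 0.5]
force: [-0.7, -0.1, -1.9]
grip_width: 0.689
```

```bash
python3 -c "
from h import *
s,d=shot('wrist','w16');print(s['tool_pos'],s['force'])"
```

```text
[ 0.43321675 -0.02788373  0.17854236] [-0.71739113 -0.11611638 -1.94312255]
```

View pics/w16.png

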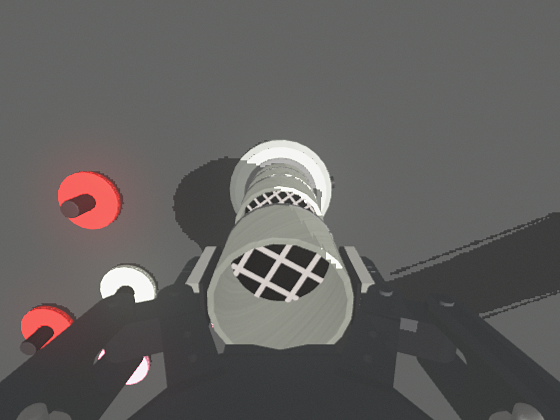

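Request:
servo_tool --steps '[[[0, -1, -15], 0, 1], [[0, 0, -10], 0, 1], [[0, 0, -3], 0, 1], [[0, 0, -2], 0, 1], [[0, 0, -1.5], 0, 1], [[0, 0, -1], 0, 1], [[0, 0, 0], 0, 1], [[0, 0, 0], 0, 1]]'

```text
time_s: 22.0
tool_pos: [0.4331, -0.0297, 0.1465]
tcp_rot: [-0.5, 0.5, 0.5, -0.5]
force: [-0.5, -0.4, -1.0]
grip_width: 0.689
```

```bash
python3 -c "
from h import *
s,d=shot('wrist','w17');print(s['tool_pos'],s['force'],s['torque'])"
```

```text
[ 0.43312693 -0.0297498   0.14647806] [-0.48212    -0.37856457 -1.04328166] [-0.03787885  0.00601287  0.02542487]
```

View pics/w17.png

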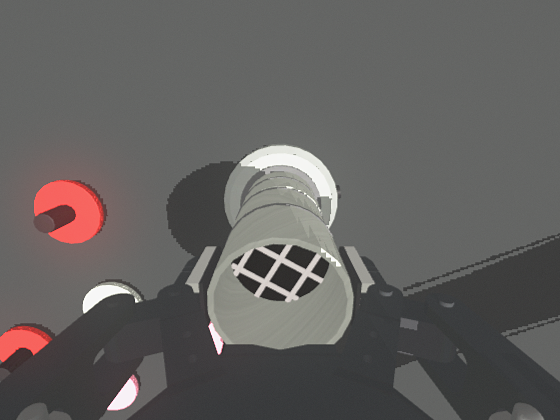

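Request:
servo_tool --steps '[[[0.3, 0.8, -1], 0, 1], [[0, 0, -1], 0, 1], [[0, 0, -0.4], 0, 1], [[0, 0, 0], 0, 1], [[0, 0, 0], 0, 1]]'

```text
time_s: 22.55
tool_pos: [0.4335, -0.0289, 0.1445]
tcp_rot: [-0.5, 0.5, 0.5, -0.5]
force: [-4.4, 0.8, 4.9]
grip_width: 0.69
```

Request:
servo_tool --steps '[[[0, 0, 0], 0, 0.3], [[0, 0, 0], 0, 0], [[0, 0, 0], 0, -0.5], [[0, 0, 0], 0, -1], [[0, 0, 0], 0, -1], [[0, 0, 0], 0, -1], [[0, 0, 0], 0, -1]]'

```text
time_s: 23.25
tool_pos: [0.4333, -0.029, 0.1436]
tcp_rot: [0.5, -0.5, -0.5, 0.5]
force: [-0.4, -1.0, -0.1]
grip_width: 0.998
```

```bash
python3 -c "
from h import *
s,d=shot('wrist','w18');print(s['tool_pos'],s['force']);shot('side','s18')
for c in ['wrist','side']:
  i,K,V=cam(c)
  for g in r.regions_of(c,'coarse_sieve'):
    print(c,g['p'],g['at'],fit(K,V,'coarse_sieve',g['pixels'],s['tool_pos'][:2],.114))
"
```

```text
[ 0.43328537 -0.02895209  0.1436434 ] [-0.38661075 -0.96206647 -0.05083334]
wrist 0.6 [279.2, 283.6] (array([434.57975564, -28.13380684]), np.float64(0.8891801559735238))
side 0.59 [331.4, 169.2] (array([436.3679506 , -25.82776378]), np.float64(0.9256373937677054))
```

View pics/w18.png

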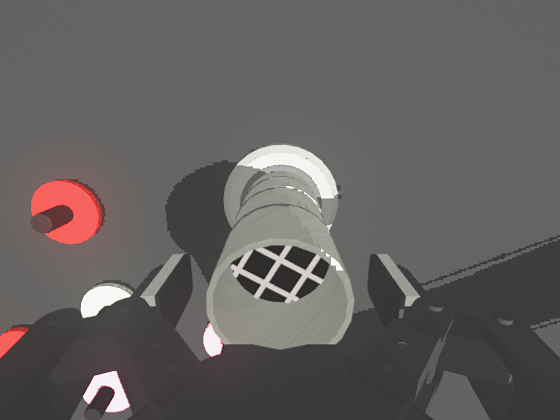

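View pics/s18.png

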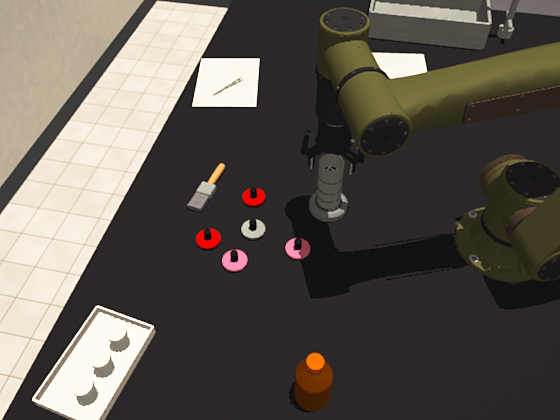

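Request:
servo_tool --steps '[[[0, 0, 20], 0, -1], [[0, 0, 40], 0, -1], [[20, 12, 10], 0, -1], [[35, 23, 0], 0, -1], [[35, 23, 0], 0, -0.5], [[35, 23, 0], 0, -0.2], [[30, 22, -20], 0, 0], [[17, 12, -30], 0, 0]]'

```text
time_s: 24.35
tool_pos: [0.6078, 0.0878, 0.1641]
tcp_rot: [-0.499, 0.5, 0.501, -0.499]
force: [-1.5, 0.1, 0.3]
grip_width: 0.507
```

Request:
servo_tool --steps '[[[0, 0, -30], 0, 0], [[0, 0, -20], 0, 0], [[0, 0, 0], 0, 0], [[0, 0, 0], 0, 0], [[0, 0, 0], 0, 0]]'

```text
time_s: 24.85
tool_pos: [0.6062, 0.0862, 0.1161]
tcp_rot: [-0.499, 0.501, 0.501, -0.499]
force: [-0.2, 0.6, 0.3]
grip_width: 0.501
```

```bash
python3 loc.py wrist,scene,side lid;  python3 -c "
from h import *
s,d=shot('wrist','w19');print(s['tool_pos'])
for c in ['side','scene']:
  i,K,V=cam(c)
  for g in r.regions_of(c,'coarse_sieve'):
    print(c,g['p'],g['at'],fit(K,V,'coarse_sieve',g['pixels'],[.4345,-.029],.114))
"
```

```text
wrist lid p0.89 [284.5 207.1] fit [604.9  87.6] iou 0.97 col [159.3 160.4 152.8]
wrist lid p0.89 [425.7 248.4] fit [485.7 123.4] iou 0.97 col [213.8 187.8 197.7]
wrist lid p0.71 [263.6 311.1] fit [624.5 188. ] iou 0.94 col [176.3 108.6 121.5]
wrist lid p0.69 [249.3  70. ] fit [629.6 -16. ] iou 0.97 col [231.8 117.7 111.5]
wrist lid p0.65 [169.7 261.6] fit [705.1 139.5] iou 0.86 col [187.6  69.5  66.9]
scene lid p0.84 [341.1 236.6] fit [704.5 137.9] iou 0.94 col [143.4  24.   21.6]
scene lid p0.79 [283.1 233.9] fit [629.  -21.3] iou 0.96 col [174.7  30.   26.7]
scene lid p0.78 [342.5 211. ] fit [626.6 184.3] iou 0.81 col [96.2 46.6 54.7]
scene lid p0.65 [312.4 216.3] fit [603.5  84.9] iou 0.81 col [79.1 80.  71.9]
scene lid p0.42 [302.6 186.6] fit [482.8 119.3] iou 0.45 col [213.6 118.9 138.5]
side lid p0.97 [208.7 238.8] fit [706.5 141.9] iou 0.95 col [158.4   7.5   6.4]
side lid p0.96 [251.8 229.2] fit [605.4  88.8] iou 0.93 col [90.1 87.3 80.2]
side lid p0.65 [233.7 262.5] fit [625.4 191.6] iou 0.95 col [112.8  49.5  61.9]
side lid p0.56 [296.9 250.7] fit [484.9 124.8] iou 0.93 col [200.7 115.6 142.6]
side lid p0.54 [248.9 199.5] fit [635.7 -10.4] iou 0.45 col [207.6   3.8   2.6]
[0.60551399 0.08611626 0.11455221]
side 0.66 [332.0, 173.8] (array([436.32276917, -25.76912689]), np.float64(0.6964348746911402))
scene 0.95 [258.8, 162.6] (array([435.42560959, -30.89008331]), np.float64(0.9512635379061372))
```

View pics/w19.png

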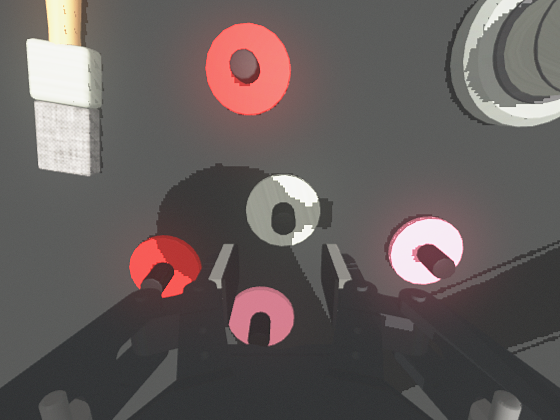

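Request:
servo_tool --steps '[[[-1.5, 0.8, -25], 0, 0], [[0, 0, -25], 0, 0], [[0, 0, -20], 0, 0], [[0, 0, -11], 0, 0], [[0, 0, 0], 0, 0], [[0, 0, 0], 0, 0]]'

```text
time_s: 26.0
tool_pos: [0.6044, 0.0869, 0.0338]
tcp_rot: [-0.5, 0.5, 0.5, -0.5]
force: [0.3, -0.8, 0.0]
grip_width: 0.495
```

```bash
python3 loc.py wrist lid | head -3;  python3 -c "
from h import *
s,d=shot('wrist','w20');print(s['tool_pos'])"
```

```text
wrist lid p0.97 [506.  301.2] fit [485.6 122.8] iou 0.77 col [190.  167.  173.8]
wrist lid p0.62 [280.1 247.6] fit [604.8  87.8] iou 0.87 col [147.5 148.9 140.5]
wrist lid p0.57 [ 92.4 309. ] fit [704.4 140. ] iou 0.20 col [236.4  91.4  86.5]
[0.60471291 0.08712195 0.03444669]
```

View pics/w20.png

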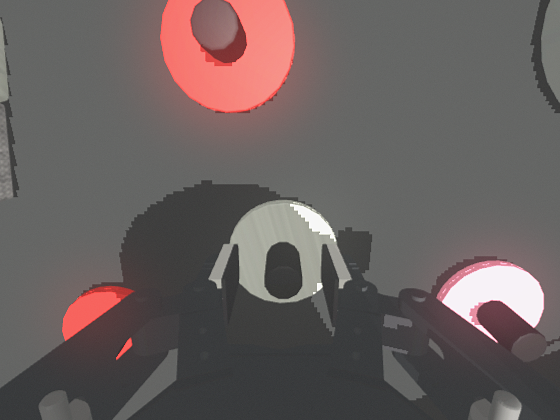

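Request:
servo_tool --steps '[[[-0.5, 0, -1], 0, 0.3], [[0, 0, 0], 0, 0.5], [[0, 0, 0], 0, 1], [[0, 0, 0], 0, 1], [[0, 0, 0], 0, 1], [[0, 0, 0], 0, 1], [[0, 0, 0], 0, 1], [[0, 0, 0], 0, 1]]'

```text
time_s: 26.95
tool_pos: [0.6035, 0.0869, 0.0323]
tcp_rot: [-0.5, 0.5, 0.5, -0.5]
force: [-1.3, 0.5, 4.9]
grip_width: 0.195
```

```bash
python3 loc.py wrist lid | head -3;  python3 -c "
from h import *
s,d=shot('wrist','w21');print(s['tool_pos'])"
```

```text
wrist lid p0.83 [ 96.  314.8] fit [704.8 139.6] iou 0.37 col [230.3  86.7  82.3]
wrist lid p0.73 [499.9 305.6] fit [485.9 122.8] iou 0.86 col [197.6 173.5 180.8]
wrist lid p0.72 [280.3 240.1] fit [604.8  87.3] iou 0.69 col [136.3 137.5 130.3]
[0.60350773 0.08693831 0.03228042]
```

View pics/w21.png

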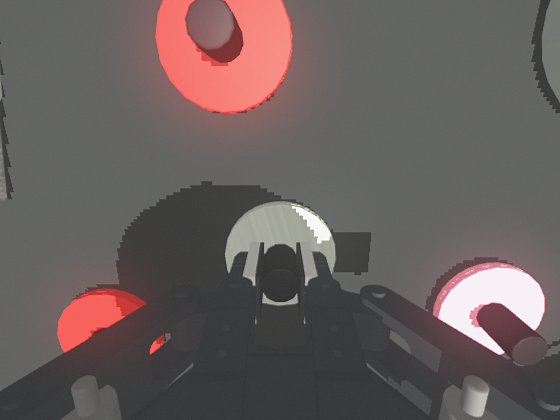

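Request:
servo_tool --steps '[[[0, 0, 10], 0, 1], [[0, 0, 30], 0, 1], [[0, 0, 40], 0, 1], [[0, 0, 40], 0, 1], [[0, 0, 40], 0, 1], [[0, 0, 30], 0, 1], [[0, 0, 0], 0, 1], [[0, 0, 0], 0, 1]]'

```text
time_s: 27.9
tool_pos: [0.6033, 0.087, 0.2221]
tcp_rot: [-0.5, 0.5, 0.5, -0.5]
force: [0.5, -0.3, -1.9]
grip_width: 0.195
```

Request:
servo_tool --steps '[[[-10, -7, 2], 0, 1], [[-30, -20, 0], 0, 1], [[-35, -24, 0], 0, 1], [[-35, -24, 0], 0, 1], [[-35, -24, 0], 0, 1], [[-18, -12, 0], 0, 1], [[-7, -4.5, 0], 0, 1], [[0, 0, 0], 0, 1]]'

```text
time_s: 28.7
tool_pos: [0.4325, -0.0291, 0.2234]
tcp_rot: [0.5, -0.5, -0.5, 0.5]
force: [-0.9, 1.1, -0.6]
grip_width: 0.192
```

Request:
servo_tool --steps '[[[0, 0, 0], 0, 1], [[0, 0, 0], 0, 1]]'

```text
time_s: 28.9
tool_pos: [0.4337, -0.0282, 0.2232]
tcp_rot: [0.5, -0.5, -0.5, 0.501]
force: [-0.2, -0.1, -0.7]
grip_width: 0.193
```

```bash
python3 -c "
from h import *
s,d=shot('wrist','w22');print(s['tool_pos'],s['force']);shot('side','s22')
for c in ['wrist','side']:
  i,K,V=cam(c)
  for g in r.regions_of(c,'lid'):
    if g['p']>.3:print(c,g['p'],g['at'],fit(K,V,'lid',g['pixels'],s['tool_pos'][:2],s['tool_pos'][2]-.0323))
"
```

```text
[ 0.43370963 -0.02820201  0.22315702] [-0.24164909 -0.07534128 -0.71823797]
wrist 0.95 [74.8, 308.0] (array([433.70963295, -28.20200894]), np.float64(-0.0))
wrist 0.87 [111.1, 191.7] (array([433.70963295, -28.20200894]), np.float64(-0.0))
wrist 0.77 [281.5, 240.2] (array([435.15546987, -27.19501858]), np.float64(0.6505646844725151))
wrist 0.53 [154.6, 342.0] (array([433.70963295, -28.20200894]), np.float64(-0.0))
side 0.89 [331.8, 150.6] (array([435.87174232, -25.79966519]), np.float64(0.7625139043381535))
side 0.83 [210.5, 236.7] (array([433.70963295, -28.20200894]), np.float64(-0.0))
side 0.76 [296.7, 249.9] (array([433.70963295, -28.20200894]), np.float64(-0.0))
side 0.67 [251.4, 196.6] (array([433.70963295, -28.20200894]), np.float64(-0.0))
side 0.58 [235.8, 260.6] (array([433.70963295, -28.20200894]), np.float64(-0.0))
```

View pics/w22.png

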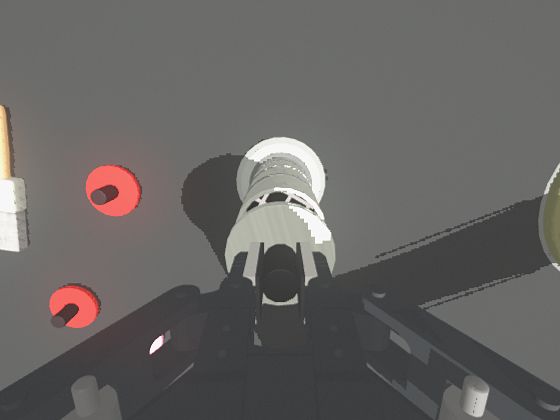

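View pics/s22.png

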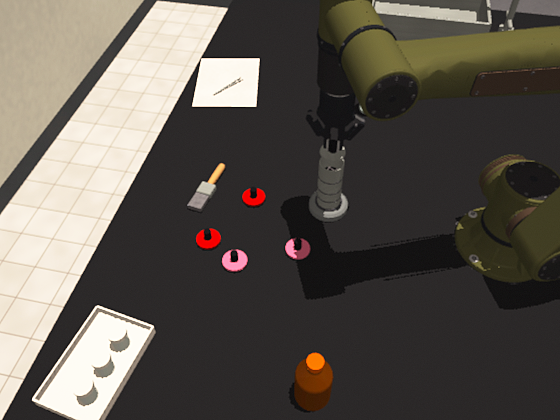

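Request:
servo_tool --steps '[[[0, -0.5, -14], 0, 1], [[0, 0, -9], 0, 1], [[0, 0, -3], 0, 1], [[0, 0, -1.5], 0, 1], [[0, 0, -1], 0, 1], [[0, 0, 0], 0, 1], [[0, 0, 0], 0, 1]]'

```text
time_s: 29.9
tool_pos: [0.4335, -0.0291, 0.1957]
tcp_rot: [-0.5, 0.5, 0.5, -0.5]
force: [-0.7, 0.2, -1.3]
grip_width: 0.196
```

Request:
servo_tool --steps '[[[0, 0.3, -1.5], 0, 1], [[0, 0, -1], 0, 1], [[0, 0, -0.8], 0, 1], [[0, 0, -0.3], 0, 1], [[0, 0, 0], 0, 1], [[0, 0, 0], 0, 1]]'

```text
time_s: 30.5
tool_pos: [0.4334, -0.0289, 0.1922]
tcp_rot: [-0.5, 0.5, 0.5, -0.5]
force: [-1.9, 0.1, 3.4]
grip_width: 0.194
```

```bash
python3 -c "
from h import *
s,d=shot('wrist','w23');print(s['tool_pos'],s['force'])"
```

```text
[ 0.43342606 -0.02887458  0.19222712] [-1.90801243  0.14806241  3.36654309]
```

View pics/w23.png

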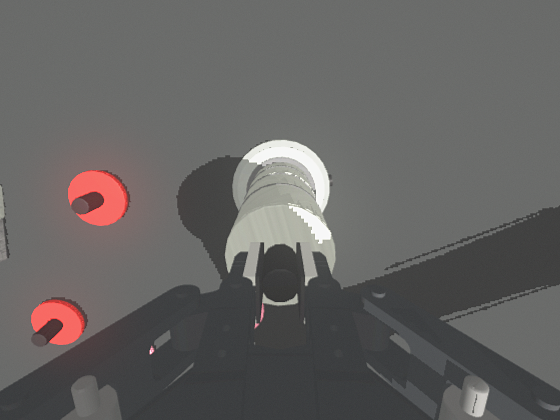

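Request:
servo_tool --steps '[[[0, 0, 0], 0, 0.5], [[0, 0, 0], 0, 0.3], [[0, 0, 0], 0, 0], [[0, 0, 0], 0, 0], [[0, 0, 0], 0, 0], [[0, 0, 15], 0, 0], [[0, 0, 30], 0, 0], [[0, 0, 20], 0, 0]]'

```text
time_s: 31.35
tool_pos: [0.4337, -0.0291, 0.2598]
tcp_rot: [-0.499, 0.501, 0.501, -0.499]
force: [0.1, 0.4, 0.5]
grip_width: 0.501
```

Request:
servo_tool --steps '[[[20, 30, 10], 0, 0], [[40, 20, 10], 0, 0], [[40, 0, 0], 0, 0], [[40, 0, 0], 0, 0], [[0, 0, 0], 0, -1], [[0, 0, 0], 0, -1], [[0, 0, 0], 0, -1], [[0, 0, 0], 0, -1]]'

```text
time_s: 32.15
tool_pos: [0.5728, 0.021, 0.2786]
tcp_rot: [-0.499, 0.5, 0.501, -0.499]
force: [-0.4, -0.1, -0.2]
grip_width: 0.999
```

```bash
python3 -c "
from h import *
s=r.state();print(s['tool_pos'],s['force'],s['time_s'])
for c in ['scene','side','wrist']:
  sh,d=shot(c,c[:2]+'24')
  if c!='wrist': cv2.imwrite('pics/%s24z.png'%c,cv2.resize(d['img'][100:240,200:380,::-1],None,fx=4,fy=4,interpolation=cv2.INTER_CUBIC))
  i,K,V=cam(c)
  for n,z in [('lid',.16),('coarse_sieve',.114),('medium_sieve',.076),('fine_sieve',.046)]:
   for g in r.regions_of(c,n):
    q,u=fit(K,V,n,g['pixels'],[.4345,-.029],z)
    if u>.2: print(c,n,g['p'],g['at'],q,u)
"
```

```text
[0.57282571 0.02103118 0.27855655] [-0.38380959 -0.13261685 -0.24577516] 32.15
scene lid 0.61 [257.0, 158.7] [435.90704393 -31.82791805] 0.9157303370786517
scene fine_sieve 0.45 [261.7, 188.7] [445.51383972 -35.99746704] 0.27294117647058824
side lid 0.81 [328.7, 159.7] [435.57958984 -27.5402832 ] 0.8556521739130435
side coarse_sieve 0.88 [328.0, 177.3] [436.09260559 -24.08428192] 0.46426043878273177
side medium_sieve 0.75 [328.1, 187.2] [436.75  -27.875] 0.3145520875557357
side fine_sieve 0.59 [330.1, 199.7] [434.61242676 -26.22174072] 0.3142329020332717
wrist lid 0.93 [464.5, 143.3] [435.83241821 -27.94173007] 0.9702673596478906
wrist coarse_sieve 0.88 [416.6, 136.7] [463.38745117 -31.23681641] 0.24377545450728472
```

View pics/side24z.png

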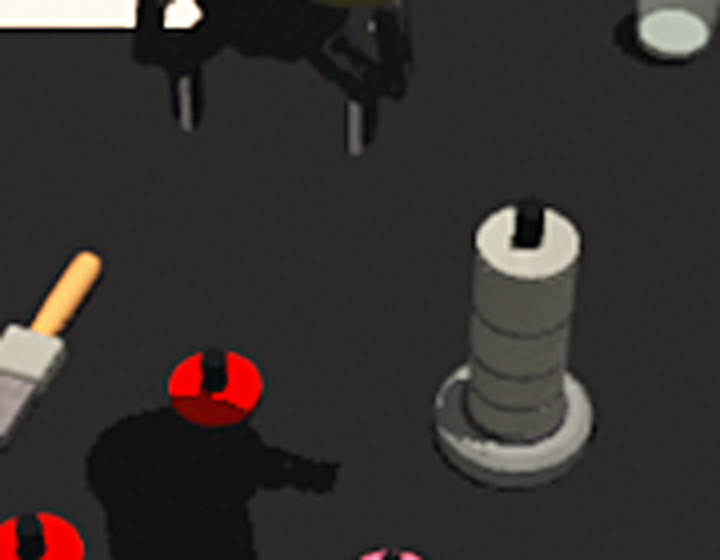

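View pics/scene24z.png

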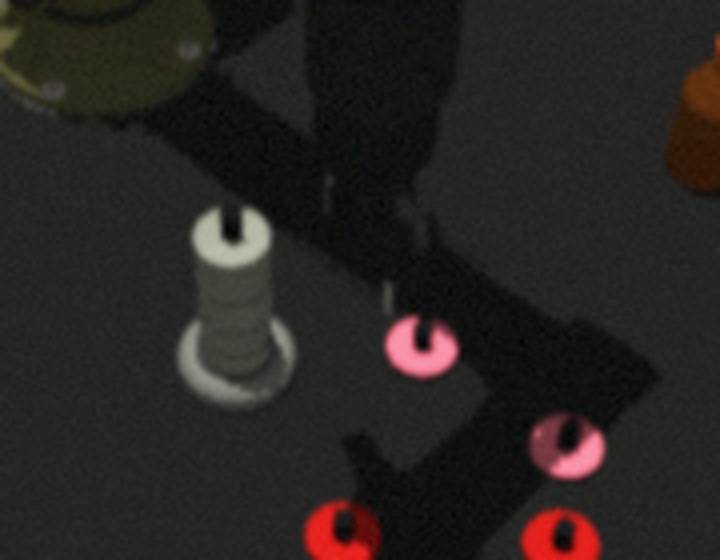

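View pics/wr24.png

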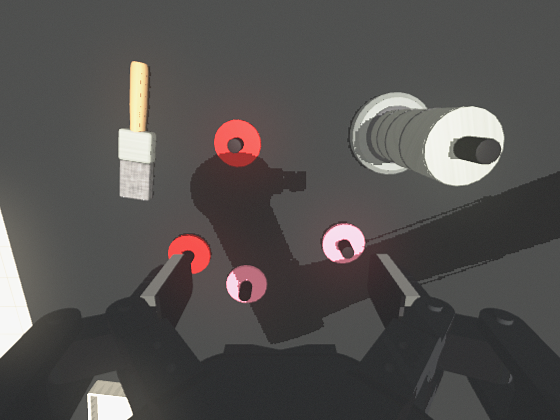

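The pictures show an upright stack with no gaps between the pieces. The gripper is open and clear of everything, with the bystanders where they were.

```bash
python3 -c "
from h import *
print(r.sign_off())"
```

```text
the job is handed in; nothing more can be done
None
```

The sieve stack is assembled on the shaker, in order: fine sieve, medium sieve, coarse sieve, then the plain steel lid. I handed the job in at about 33 s of the 115 s allowed; sign-off gave no verdict.

- **Seating:** each piece was lowered until it touched within about 1 mm of the seated height I worked out, with wrist readings of about 5–7 N at most. Each was then released before the next was picked up.
- **Last pictures:** all three cameras show an upright stack with no visible gaps, and the gripper open and clear of it. The wrist and side cameras put the lid within about 2 mm of where they had placed the coarse sieve. By eye the brush and the look-alike lids are where they were. The bottle and beaker are only partly in those last pictures, and I did not measure them again.
- **Checks that disagreed:** the three cameras differ by up to about 4 mm in y on the lid's absolute position, so I compared positions within one camera only. In the last pictures the lower sieves were mostly hidden, so their position fits were poor. For those I rely on the fits made right after each was released.

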